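Lean the shale slab on the drying rest

TASK

Slide the fossil slab along its tray until about a third of it hangs out over the tray's open end so that it can be gripped there, and lift it clear. Lean it lengthwise against the front of the pine drying rest, square to it and sloping at about 45 degrees, with its lower end on the table in front of the rest and its fossil face upward, and let go. Leave the other finds and the scoop where they lie.

Things in the scene. Friction and masses are not known exactly. Their poses are not given: they have to be found in the camera images.
- slab: Loose dark grey shale slab, 160 x 56 x 10 mm (x, y, z), 0.16 to 0.3 kg, bone-coloured fossil traces on its upper face. Starts flat on the tray floor. Origin: centre of its plain underside; x along its length (at the start to the tray's open end), ends at x = +80 and -80 mm; z out of the fossil face.
- tray: Fixed galvanised tray, 220 mm long, 72 wide (y), on wooden feet. Floor top at z = 30 mm, sheet 4 mm. Lips 12 mm above floor on both sides (66 mm apart inside) and at the closed near end (inner face x = -217 mm). Origin: under the middle of the open end, at table height; x points away from the robot. The slab's centre starts at x = -100 to -90 mm: closed fingertips fit behind it, not beside it.
- rest: Fixed pine drying rest: upright board 20 mm thick (x), 160 wide (y), 72 high (z), with two 40 mm high braces behind it (to x = +70 mm). Origin: centre of the board's underside, on the table; its front face, x = -10 mm, looks to the robot (-x). The slab leans on its upper front edge. Tray and rest may swap left and right.
- shell: Bystander: loose orange brachiopod shell, 54 mm across, 27 mm high; origin at the centre of its underside.
- flint: Bystander: loose dark flint core, 68 mm across, 52 mm high; origin at the centre of its underside.
- rib: Bystander: loose bone-coloured rib fragment, 124 mm long (x), 14 mm thick; origin at the middle of its underside.
- scoop: Bystander: loose steel scoop, 200 mm long (x, handle to -x), 70 mm wide, 35 mm high; origin on its underside where handle and pan meet.
- slab_near (a point): Middle of the slab's underside edge at its end x = -80 mm (z = 0 when that end stands on the table top).
- slab_far (a point): Middle of the slab's underside edge at its end x = +80 mm.

How it is judged:
On the way:
1. the slab, still lying flat on the tray, hangs out over the open end by at least 35 mm (x of slab in the frame of tray above -0.045 m and z of slab in the frame of tray between 0.026 and 0.036 m and angle between slab's own z axis and vertical below 0.08 rad and contact force between slab and tray above 0.1 N), for 0.2 s.
At the end, for the whole second after the job is handed in: Slab at rest, lower end on the table (within 8 mm), back against the rest, off the tray; slope 30 to 60 degrees, fossil face up; width parallel to the board within 17 degrees; slab centre in front of the board's middle plane and within 65 mm of its middle sideways (angle between slab's own z axis and vertical between 0.52 and 1.05 rad and angle between the y axis of slab and the y axis of rest, either way round below 0.3 rad and contact force between slab and rest above 0.05 N and height (world z) of any of slab_near, slab_far below 0.008 m and contact force between slab and tray below 0.02 N and x of slab in the frame of rest below 0 m and y of slab in the frame of rest between -0.065 and 0.065 m and linear speed of slab below 0.02 m/s and angular speed of slab below 0.1 rad/s); the robot touches nothing.
It fails at once if the shell is knocked out of its place (moved more than 30 mm) (distance of shell from where it was at the start of the episode above 0.03 m).
It fails at once if the flint core is knocked out of its place (moved more than 30 mm) (distance of flint from where it was at the start of the episode above 0.03 m).
It fails at once if the rib fragment is knocked out of its place (moved more than 30 mm) (distance of rib from where it was at the start of the episode above 0.03 m).
It fails at once if the scoop is knocked out of its place (moved more than 30 mm) (distance of scoop from where it was at the start of the episode above 0.03 m).
It also fails if it takes over 56 s, if anything falls off the work surface, if the arm or the gripper's body presses on something with over 40 N, if the wrist force passes 120 N, or if a joint passes its speed limit or range.

ROBOT

A 6-joint arm with a two-finger parallel gripper is mounted at the origin on the work surface. World frame = base frame: x ahead of the robot, y to its left, z up, the work surface at z = 0. Lengths are in m, angles in rad, forces in N, time in s.
With the tool pointing down it reaches from about 0.4 to 0.925 m from the base axis. Payload 3.4 kg.
Tool frame: the origin (TCP) lies midway between the tips of the shut fingers; the grasp point (between the pads) lies 19 mm behind it (ctrl.grip_depth is the distance from the TCP to the grasp point, in m); z points along the fingers, y is the line along which they close (so a half turn about z gives the same grasp; the last joint's range is limited). The gripper opens to 85 mm and grips with 20 to 120 N. Pads are 22 mm wide; open, the fingers measure 114 mm over their backs; the gripper's body (76 mm by 85 mm) begins 54 mm behind the grasp point. The pads swing forward as they close: fully open they stand 13 mm farther back than shut.
Start: joints at [-1.175, 0.307, 1.506, -0, 1.328, -0.073], TCP at [0.26, -0.513, 0.231] pointing down, gripper open.
Joint ranges: [-3.12, 3.12], [-1.05, 2.28], [0.14, 2.33], [-1.42, 4.57], [0.1, 2.73], [-2.68, 2.68]. Speed limits (rad/s): [2.57, 2.57, 3.14, 3.14, 3.14, 3.14].

INTERFACE

Orientations are given as [roll, pitch, yaw] about the fixed x, y, z axes, in that order (R = Rz(yaw) Ry(pitch) Rx(roll)).
In Python, from workcell import ctrl gives the robot as it stands. Calls block until the motion is done:
- ctrl.goto(position, orientation): joint-space move of the TCP to a pose.
- ctrl.move_linear(position, vel=0.15, rotation=None): straight line of the TCP; rotation=None keeps the orientation; vel is the mean speed in m/s.
- ctrl.move_joints(angles): joint-space move.
- ctrl.gripper_to(opening, grip_force=None): finger opening in m; grip_force is the grip in N (None keeps the last); returns when the fingers have stopped.
- ctrl.hold(seconds).
- ctrl.inverse_kinematics(position, orientation): joint angles nearest the present ones, or None.
- ctrl.get_state(): the state.
- ctrl.get_image(name): name is "side" or "top"; returns a dict with "image" (480x640x3 uint8, blue, green, red), "K" (3x3 intrinsics, pixels), "k1" (the pictures are not rectified: a ray, as slopes to the right and down, at radius r is drawn at 1 + k1 r^2 times it, then the intrinsics apply), "R" (3x3) and "t" (3): a world point X has camera coordinates R X + t. Camera axes: x right, y down, z forward; pixel columns grow to the right and rows downward; lengths in m; the calibration is good to about 2 mm. A picture is of the moment at which its call begins. There is no depth.
A pose or a line that the arm cannot do raises ctrl.IKError and nothing moves.
- ctrl.hand_in(): hands the job in; it is judged then, once.
Trained networks look in the newest picture that a camera, given by its name, has taken for a name from the list of things; names that differ only in an ending like _2 or _b are one class to them, and where a whole thing is asked for, a point or a joint stands for the part that bears it (a point fixed in the world has none). Each returns a list of dicts, best first, with "p" (0 to 1); they miss things now and then, are a little off and sometimes report something else, mostly with a low value. They report only what shows in the picture. A call takes as long as a camera call.
- ctrl.boxes_of(camera, query): "rect" ([left, top, right, bottom] in pixels, round what is visible of it).
- ctrl.landmark_of(camera, query): "location" ([column, row] in pixels: a listed point, or the origin of a listed thing).
The state is a dict: "time_s": time; "qpos": joint angles; "dq": joint speeds; "joint_torque": joint torques, N m; "position": TCP position; "tcp_rot": TCP orientation; "ft_force": force on the tool from outside, world axes, zero at the start; "torque": the same for the moment, N m; "grip_width": finger opening in m; "grip_force": force on a finger pad.
Only numpy, scipy, OpenCV 4.12 (cv2) and the standard library are available. Lean on these libraries where they do the work, as an engineer would, in place of code of your own. Each camera call takes 0.05 s, during which the arm holds its last target. There are 200 camera calls.

## Working session

There is one attempt and no reset: what is moved stays moved. The work goes in short steps, each a Python script; the robot and the scene stay as the last script left them, time stands still between calls to the robot, and variables do not carry over. Pictures are saved under pics/ and viewed, at most 10 in all, crops included, and the job is handed in when it is done.

```bash
ls; mkdir -p pics
cat > h.py <<'E'
import numpy as np, cv2
from workcell import ctrl
def pix(im,X):
    c=im["R"]@np.array(X,float)+im["t"]; s=c[:2]/c[2]; s=s*(1+im["k1"]*(s@s)); return (im["K"]@[s[0],s[1],1])[:2]
def ray(im,uv):
    K=np.array(im["K"]); d=(np.linalg.inv(K)@[uv[0],uv[1],1])[:2]
    s=d.copy()
    for _ in range(30): s=d/(1+im["k1"]*(s@s))
    R=np.array(im["R"]); return -R.T@np.array(im["t"]), R.T@np.array([s[0],s[1],1])
def onz(im,uv,z):
    o,d=ray(im,uv); return o+d*(z-o[2])/d[2]
E
python3 - <<'E'
from h import *
for n in("top","side"):
    im=ctrl.get_image(n); cv2.imwrite(f"pics/{n}0.png",im["image"])
    print(n,"cam",-np.array(im["R"]).T@im["t"])
    for q in["slab","tray","rest","shell","flint","rib","scoop","slab_near","slab_far"]:
        b=ctrl.boxes_of(n,q); l=ctrl.landmark_of(n,q)
        z=.03 if q.startswith("slab") else 0
        print(q,[(np.round(x["rect"]),round(x["p"],2)) for x in b[:2]],[(np.round(x["location"]),round(x["p"],2),np.round(onz(im,x["location"],z),3)) for x in l[:2]])
E
```

```text
pics
workcell.py
top cam [0.38092445 0.00975872 1.26465131]
slab [(array([369., 230., 402., 303.]), 0.75)] [(array([383., 266.]), 0.76, array([ 0.54 , -0.125,  0.03 ]))]
tray [(array([365., 219., 407., 322.]), 0.55)] [(array([393., 223.]), 0.71, array([ 0.645, -0.151,  0.   ])), (array([386., 265.]), 0.29, array([ 0.547, -0.135,  0.   ]))]
rest [(array([209., 193., 285., 230.]), 0.92)] [(array([250., 224.]), 0.7, array([0.64 , 0.182, 0.   ]))]
shell [(array([309., 156., 334., 175.]), 0.7)] [(array([322., 167.]), 0.92, array([0.779, 0.015, 0.   ]))]
flint [(array([140., 198., 170., 225.]), 0.92)] [(array([158., 214.]), 0.92, array([0.66 , 0.398, 0.   ]))]
rib [(array([507., 209., 529., 260.]), 0.64), (array([210., 193., 286., 231.]), 0.28)] [(array([512., 235.]), 0.52, array([ 0.62 , -0.429,  0.   ]))]
scoop [(array([102., 285., 149., 381.]), 0.59)] [(array([122., 329.]), 0.72, array([0.394, 0.464, 0.   ])), (array([514., 233.]), 0.43, array([ 0.626, -0.434,  0.   ]))]
slab_near [(array([370., 229., 405., 300.]), 0.62)] [(array([379., 300.]), 0.95, array([ 0.465, -0.116,  0.03 ]))]
sl
[... 432 characters left out ...]
   ]))]
rest [(array([295., 181., 344., 236.]), 0.66)] [(array([306., 217.]), 0.75, array([0.629, 0.186, 0.   ]))]
shell [(array([367., 231., 388., 247.]), 0.59)] [(array([376., 240.]), 0.53, array([0.778, 0.028, 0.   ]))]
flint [(array([287., 160., 308., 183.]), 0.84)] []
rib [(array([355., 386., 419., 396.]), 0.91)] []
scoop [(array([211., 164., 240., 188.]), 0.78)] [(array([212., 181.]), 0.89, array([0.4  , 0.459, 0.   ]))]
slab_near [(array([277., 275., 343., 298.]), 0.91), (array([254., 272., 349., 313.]), 0.73)] [(array([275., 294.]), 0.68, array([ 0.465, -0.123,  0.03 ]))]
slab_far [(array([275., 272., 346., 298.]), 0.71)] [(array([342., 283.]), 0.81, array([ 0.625, -0.136,  0.03 ]))]
```

Run:
```python
import cv2
a=cv2.imread("pics/top0.png"); cv2.imwrite("pics/topc.png",cv2.resize(a[180:340,200:420],None,fx=3.6,fy=3.6,interpolation=cv2.INTER_CUBIC))
b=cv2.imread("pics/side0.png"); cv2.imwrite("pics/sidec.png",cv2.resize(b[170:330,230:400],None,fx=3.6,fy=3.6,interpolation=cv2.INTER_CUBIC))
```

```text
(no output)
```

View pics/topc.png

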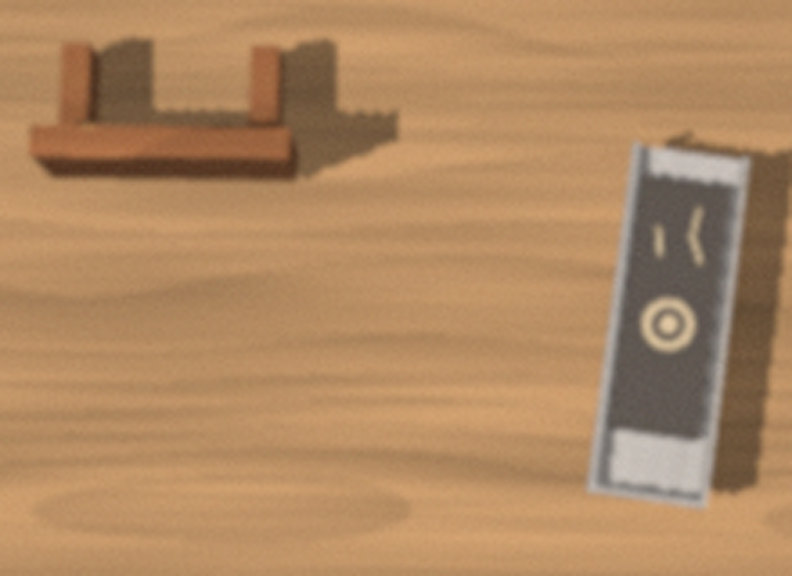

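View pics/sidec.png

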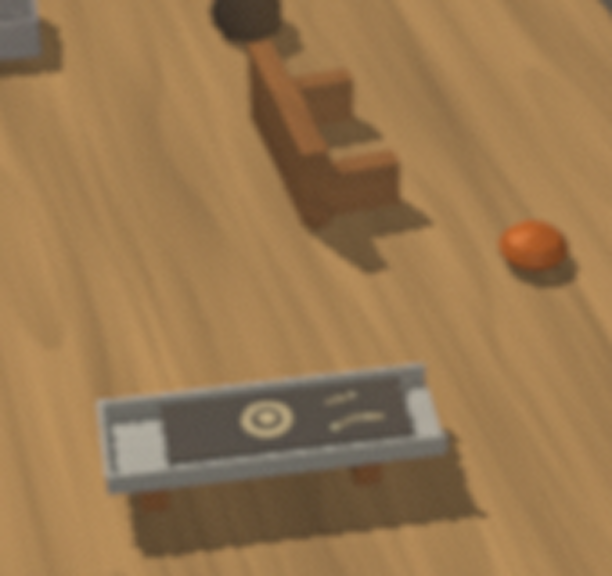

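View pics/top0.png

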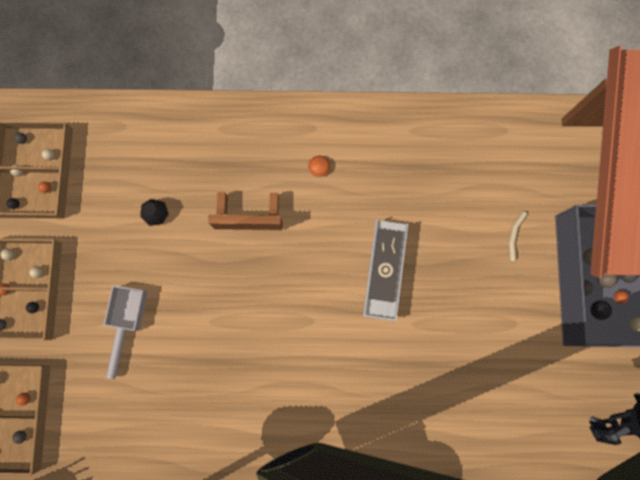

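The top crop shows the slab in its tray with the dark end near crop (690,180), and the near edge at (655,433). The tray's outer corners are (635,145), (750,157), (705,505) and (588,490). The rest's board top runs from (30,127) to (292,160). The side crop agrees with this. I'll fit the poses to those corners.

Run:
```python
from h import *
from scipy.optimize import least_squares
T=ctrl.get_image("top");S=ctrl.get_image("side")
t=lambda u,v:(T,np.array([200+(u-1.3)/3.6,180+(v-1.3)/3.6]))
s=lambda u,v:(S,np.array([230+(u-1.3)/3.6,170+(v-1.3)/3.6]))
obs={"tray":[((0,.036,.042),t(635,145)),((0,-.036,.042),t(750,157)),((-.22,-.036,.042),t(705,505)),((-.22,.036,.042),t(588,490)),
 ((-.22,.036,.042),s(98,402)),((0,.036,.042),s(424,366)),((-.22,-.036,.042),s(110,476)),((0,-.036,.042),s(443,430))],
"slab":[((-.08,0,.04),t(657,433)),((.08,0,.04),t(695,180)),((-.08,0,.04),s(165,434)),((.08,0,.04),s(410,406))],
"rest":[((.01,.08,.072),t(31,127)),((.01,-.08,.072),t(291,127)),((-.01,-.08,.072),t(293,158)),((-.01,.08,.072),t(31,157)),
 ((-.01,.08,.072),s(249,57)),((.01,.08,.072),s(266,41)),((-.01,-.08,.072),s(304,156)),((.01,-.08,.072),s(329,150)),((-.01,-.08,0),s(315,226))]}
for k,o in obs.items():
    def f(p):
        c,n=np.cos(p[2]),np.sin(p[2])
        return np.concatenate([pix(im,(p[0]+c*x-n*y,p[1]+n*x+c*y,z))-uv for (x,y,z),(im,uv) in o])
    r=least_squares(f,[.6,0,0],loss="soft_l1"); print(k,r.x.round(4),r.fun.round(1))
```

```text
tray [ 0.6425 -0.1445 -0.1346] [ 0.1 -1.7 -0.2 -0.5  0.3  0.2  0.2 -0.5 -0.9 -0.5 -0.5 -1.1 -1.9  0.2
  0.4  1.4]
slab [ 0.5443 -0.1339 -0.1522] [ 0.2 -0.8 -0.  -0.7 -0.6 -0.1 -1.   0.4]
rest [0.6362 0.1841 0.0176] [ 0.4 -0.4  0.5 -0.8 -0.1 -0.6  0.1  0.1 -1.8 -3.6  0.2 -0.4 -0.2 -0.4
 -0.1 -0.1 -2.9  1.5]
```

```bash
cat >> h.py <<'E'
TR=np.array([.6425,-.1445]);TY=-.138
def tr(x,y,z): c,s=np.cos(TY),np.sin(TY); return [TR[0]+c*x-s*y,TR[1]+s*x+c*y,z]
D=[np.pi,0,TY]
E
python3 - <<'E'
from h import *
print(ctrl.get_state()["tcp_rot"])
ctrl.gripper_to(0)
ctrl.goto(tr(-.200,0,.12),D)
ctrl.move_linear(tr(-.200,0,.034),vel=.08)
f=ctrl.get_state(); print(f["position"],f["ft_force"],f["grip_width"])
im=ctrl.get_image("side"); cv2.imwrite("pics/s1.png",cv2.resize(im["image"][170:330,230:400],None,fx=3.6,fy=3.6,interpolation=cv2.INTER_CUBIC))
print(ctrl.get_state()["time_s"], ctrl.get_state()["qpos"])
E
```

```text
[-3.14157047e+00 -3.95850645e-05  4.69782381e-01]
[ 0.44480576 -0.11713245  0.03435532] [-1.18743535  0.07440291  0.3227127 ] 0.00018153717731536628
5.6917 [-3.49371812e-01  4.06548075e-01  1.99049083e+00 -1.59474412e-05
  7.43401256e-01  1.35948638e+00]
```

View pics/s1.png

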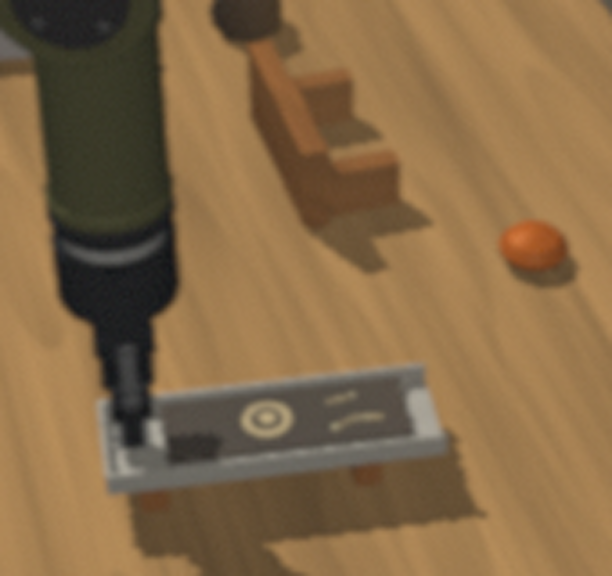

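The closed fingertips stand behind the slab's near end at crop (135,440), clear of the lip. Next I push.

Run:
```python
from h import *
ctrl.move_linear(tr(-.124,0,.034),vel=.05)
print(ctrl.get_state()["ft_force"])
c,s=np.cos(TY),np.sin(TY)
for n in("top","side"):
    im=ctrl.get_image(n)
    for q,z in(("slab",.03),("slab_far",.03),("slab_near",.03)):
        for l in ctrl.landmark_of(n,q)[:1]:
            p=onz(im,l["location"],z)[:2]-TR; print(n,q,round(l["p"],2),(c*p[0]+s*p[1]).round(4),(-s*p[0]+c*p[1]).round(4))
    cv2.imwrite(f"pics/{n}2.png",cv2.resize(im["image"][200:340,250:420],None,fx=3.6,fy=3.6,interpolation=cv2.INTER_CUBIC))
a=[cv2.imread(f"pics/{n}2.png")[:,:] for n in("top","side")]
cv2.imwrite("pics/both2.png",cv2.resize(np.hstack([a[0][:,250:],a[1][:,:450]]),None,fx=.95,fy=.95))
```

```text
[-1.12802978 -0.58025346 -1.08239635]
top slab 0.45 -0.0628 0.5331
top slab_far 0.77 0.0492 0.0055
side slab 0.71 -0.0385 -0.0045
side slab_far 0.75 0.0547 -0.0018
side slab_near 0.9 -0.1043 0.0033
```

View pics/both2.png

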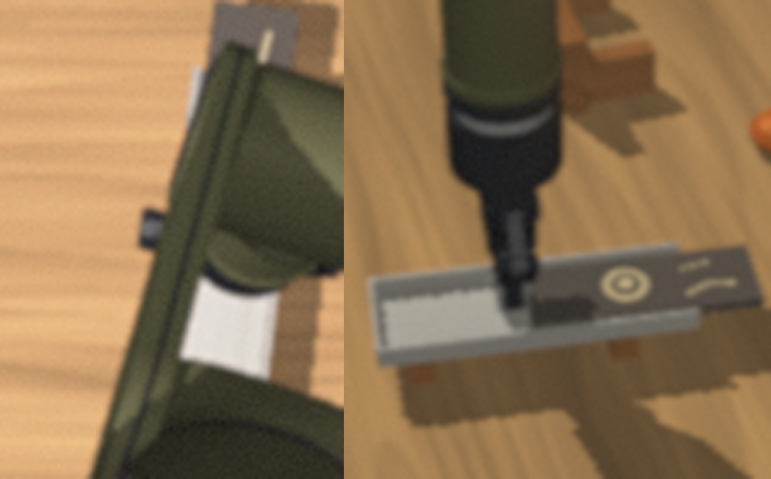

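The slab now hangs about 50 mm past the tray end: its far end is at (750,280) in the right-hand picture, and it lies flat. I nudge it 2 mm more, then retreat, measure and grasp.

Run:
```python
from h import *
ctrl.move_linear(tr(-.122,0,.034),vel=.05); ctrl.hold(.3)
ctrl.move_linear(tr(-.13,0,.034),vel=.08)
ctrl.move_linear(tr(-.13,0,.15),vel=.2)
ctrl.gripper_to(.085)
ctrl.goto(tr(.029,0,.15),D)
c,s=np.cos(TY),np.sin(TY)
for n in("side",):
    im=ctrl.get_image(n)
    for q,z in(("slab",.03),("slab_far",.03),("slab_near",.03)):
        for l in ctrl.landmark_of(n,q)[:1]:
            p=onz(im,l["location"],z)[:2]-TR; print(n,q,round(l["p"],2),(c*p[0]+s*p[1]).round(4),(-s*p[0]+c*p[1]).round(4))
ctrl.move_linear(tr(.029,0,.015),vel=.12)
print(ctrl.get_state()["ft_force"],ctrl.get_state()["position"])
ctrl.gripper_to(.0,grip_force=110)
f=ctrl.get_state();print(f["grip_width"],f["grip_force"],f["ft_force"],f["time_s"])
im=ctrl.get_image("side"); cv2.imwrite("pics/s3.png",cv2.resize(im["image"][170:330,230:400],None,fx=3.6,fy=3.6,interpolation=cv2.INTER_CUBIC))
```

```text
side slab 0.94 -0.0302 -0.0053
side slab_far 0.68 0.0543 -0.0011
side slab_near 0.77 -0.1108 -0.0022
[-0.07356793 -0.05260859  0.5405233 ] [ 0.67201138 -0.14870647  0.01590158]
0.053967985869287805 114.16839122772217 [-0.9173737   0.52194307  4.81897032] 12.6333
```

View pics/s3.png

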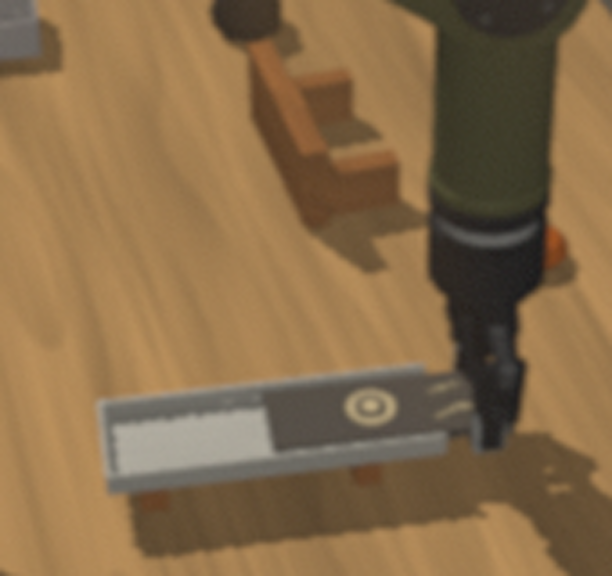

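The slab is gripped at its overhang (fingers at crop (490,410), width 54 mm). Next: lift, tilt, and carry it in front of the rest.

```bash
cat >> h.py <<'E'
RS=np.array([.6362,.1841]);RY=.0176;TH=np.radians(42)
def rs(x,y,z): c,s=np.cos(RY),np.sin(RY); return [RS[0]+c*x-s*y,RS[1]+s*x+c*y,z]
O=[np.pi,-TH,RY]
# tcp in slab frame
PX,PZ=.058,-.014
def tcp_for(nx,nz,th=TH):  # lower end (rest frame x, world z) -> tcp
    a=PX+.08; return rs(nx+a*np.cos(th)-PZ*np.sin(th),0,nz+a*np.sin(th)+PZ*np.cos(th))
E
python3 - <<'E'
from h import *
ctrl.move_linear(tr(.029,0,.20),vel=.12)
f=ctrl.get_state();print(f["grip_width"],f["ft_force"],f["torque"])
N=-.01-.072/np.tan(TH)-.004
tgt=np.array(tcp_for(N,.005)); up=tcp_for(N,.12)
print(tgt,ctrl.inverse_kinematics(tgt,O),ctrl.inverse_kinematics(up,O))
ctrl.goto(up,O)
print("pos",ctrl.get_state()["position"],ctrl.get_state()["time_s"])
exp={"slab_near":rs(N,0,.12),"slab":rs(N+.08*np.cos(TH),0,.12+.08*np.sin(TH)),"slab_far":rs(N+.16*np.cos(TH),0,.12+.16*np.sin(TH))}
A=[]
for n in("top","side"):
    im=ctrl.get_image(n)
    for q in exp:
        for l in ctrl.landmark_of(n,q)[:1]: print(n,q,round(l["p"],2),np.round(l["location"],1),"expected",pix(im,exp[q]).round(1))
    A.append(im["image"][100:300,180:380] if n=="top" else im["image"][50:250,220:420])
cv2.imwrite("pics/b4.png",cv2.resize(np.hstack(A),None,fx=2,fy=2,interpolation=cv2.INTER_CUBIC))
E
```

```text
0.053633669391000935 [-0.55322161 -0.68364287 -1.67460706] [ 0.02883338 -0.06082272  0.02027277]
[0.65415493 0.18441604 0.086936  ] [ 0.32237597  0.47354136  2.06307754  4.24098546  0.22732632 -2.42991106] [ 0.32237597  0.27232691  1.94108809 -0.75735073  0.29660455  2.53554554]
pos [0.65491918 0.18376913 0.20221165] 15.6417
top slab_near 0.92 [240.6 260.4] expected [240.7 257.8]
top slab_far 0.92 [234.  188.1] expected [233.9 189.3]
side slab_near 0.82 [274.4 188.2] expected [274.7 187.5]
side slab 0.76 [295.8 169.9] expected [295.3 166.5]
```

View pics/b4.png

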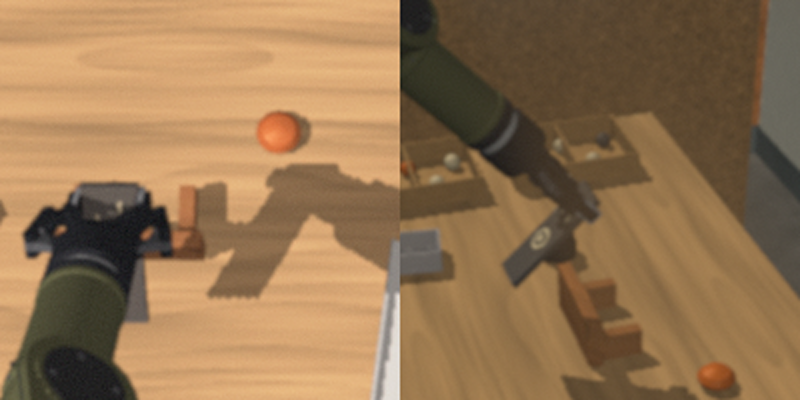

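The slab is held as planned: near end at top pixel (241,260) and side pixel (274,188), within about 3 px of prediction, and centred on the rest. I lower it with force checks.

Run:
```python
from h import *
N=-.01-.072/np.tan(TH)-.006
st=lambda:ctrl.get_state()
ctrl.move_linear(tcp_for(N,.010),vel=.1); ctrl.hold(.2)
f0=np.array(st()["ft_force"]); print("base",f0.round(2))
z=.010
while z>-.006:
    z-=.001; ctrl.move_linear(tcp_for(N,z),vel=.03); d=np.array(st()["ft_force"])-f0
    print(round(z,4),d.round(2))
    if np.linalg.norm(d)>4: break
f1=np.array(st()["ft_force"]); x=N
z+=.0005
while x<N+.012:
    x+=.001; ctrl.move_linear(tcp_for(x,z),vel=.03); d=np.array(st()["ft_force"])-f1
    print("x",round(x-N,4),d.round(2))
    if np.linalg.norm(d)>4: break
print(st()["time_s"],st()["qpos"])
exp={"slab_near":rs(x,0,z),"slab":rs(x+.08*np.cos(TH),0,z+.08*np.sin(TH)),"slab_far":rs(x+.16*np.cos(TH),0,z+.16*np.sin(TH))}
A=[]
for n in("top","side"):
    im=ctrl.get_image(n)
    for q in exp:
        for l in ctrl.landmark_of(n,q)[:1]: print(n,q,round(l["p"],2),np.round(l["location"],1),"expected",pix(im,exp[q]).round(1))
    A.append(im["image"][140:280,180:320] if n=="top" else im["image"][130:270,230:370])
cv2.imwrite("pics/b5.png",cv2.resize(np.hstack(A),None,fx=2.8,fy=2.8,interpolation=cv2.INTER_CUBIC))
```

```text
Traceback (most recent call last):
host.IKError: the arm cannot follow that straight line within its joint ranges
```

Run:
```python
from h import *
np.set_printoptions(precision=2,suppress=True)
print(ctrl.get_state()["qpos"])
for deg in(42,45):
  th=np.radians(deg); o=[np.pi,-th,RY]; N=-.01-.072/np.tan(th)-.006
  for dx,z in((0,0),(0,.02),(0,.04),(0,.06),(0,.12),(-.04,.06),(-.08,.06),(-.08,.10),(-.12,.12)):
    print(deg,dx,z,ctrl.inverse_kinematics(tcp_for(N+dx,z,th),o))
```

```text
[ 0.32  0.27  1.94 -0.76  0.3   2.54]
42 0 0 [ 0.32  0.48  2.07  4.18  0.24 -2.37]
42 0 0.02 [ 0.32  0.44  2.05  4.41  0.21 -2.6 ]
42 0 0.04 None
42 0 0.06 None
42 0 0.12 [ 0.32  0.27  1.94 -0.76  0.3   2.54]
42 -0.04 0.06 None
42 -0.08 0.06 None
42 -0.08 0.1 None
42 -0.12 0.12 None
45 0 0 [ 0.33  0.49  2.1   3.96  0.3  -2.15]
45 0 0.02 [ 0.33  0.45  2.08  4.12  0.27 -2.31]
45 0 0.04 [ 0.33  0.41  2.06  4.32  0.24 -2.51]
45 0 0.06 None
45 0 0.12 None
45 -0.04 0.06 [ 0.36  0.34  2.12  4.43  0.25 -2.61]
45 -0.08 0.06 [ 0.4   0.31  2.19  4.35  0.29 -2.49]
45 -0.08 0.1 None
45 -0.12 0.12 None
```

Run:
```python
from h import *
np.set_printoptions(precision=2,suppress=True)
for deg in(38,42,55,62):
  th=np.radians(deg)
  for yaw in (RY,.2):
   o=[np.pi,-th,yaw]
   for dx,z in((0,.06),(-.05,.08),(-.05,.14),(-.05,.22),(-.1,.22)):
    print(deg,yaw,dx,z,ctrl.inverse_kinematics(tcp_for(-.096+dx,z,th),o))
```

```text
38 0.0176 0 0.06 [ 0.31  0.38  1.96 -0.83  0.24  2.61]
38 0.0176 -0.05 0.08 [ 0.34  0.29  2.03 -0.84  0.27  2.65]
38 0.0176 -0.05 0.14 [ 0.34  0.2   1.95 -0.52  0.4   2.32]
38 0.0176 -0.05 0.22 [ 0.34  0.1   1.83 -0.35  0.6   2.12]
38 0.0176 -0.1 0.22 [ 0.38  0.04  1.9  -0.4   0.61  2.2 ]
38 0.2 0 0.06 [ 0.22  0.37  1.98 -0.08  0.13  1.66]
38 0.2 -0.05 0.08 [ 0.24  0.28  2.05 -0.18  0.15  1.78]
38 0.2 -0.05 0.14 [ 0.24  0.18  1.97 -0.08  0.32  1.68]
38 0.2 -0.05 0.22 [ 0.24  0.08  1.85 -0.05  0.55  1.65]
38 0.2 -0.1 0.22 [ 0.27  0.01  1.93 -0.09  0.54  1.7 ]
42 0.0176 0 0.06 None
42 0.0176 -0.05 0.08 None
42 0.0176 -0.05 0.14 [ 0.36  0.18  2.   -0.75  0.34  2.55]
42 0.0176 -0.05 0.22 [ 0.36  0.08  1.88 -0.47  0.53  2.24]
42 0.0176 -0.1 0.22 [ 0.41  0.01  1.95 -0.52  0.54  2.32]
42 0.2 0 0.06 None
42 0.2 -0.05 0.08 None
42 0.2 -0.05 0.14 [ 0.25  0.17  2.03 -0.15  0.22  1.75]
42 0.2 -0.05 0.22 [ 0.25  0.06  1.9  -0.07  0.45  1.67]
42 0.2 -0.1 0.22 [ 0.28 -0.01  1.98 -0.13  0.45  1.75]
55 0.0176 0 0.06 [ 0.39  0.39  2.2   3.84  0.48 -1.99]
55 0.0176 -0.05 0.08 [ 0.44  0.31  2.27  3.95  0.49 -2.06]
55 0.0176 -0.05 0.14 [ 0.44  0.17  2.19  4.37  0.37 -2.52]
55 0.0176 -0.05 0.22 None
55 0.0176 -0.1 0.22 None
55 0.2 0 0.06 [ 0.24  0.38  2.24  3.21  0.44 -1.61]
55 0.2 -0.05 0.08 [ 0.27  0.29  2.31  3.29  0.42 -1.66]
55 0.2 -0.05 0.14 [ 0.27  0.14  2.22  3.45  0.19 -1.84]
55 0.2 -0.05 0.22 [ 0.27 -0.    2.09 -0.56  0.11  2.16]
55 0.2 -0.1 0.22 [ 0.32 -0.08  2.16 -0.76  0.14  2.4 ]
62 0.0176 0 0.06 [ 0.43  0.44  2.3   3.7   0.73 -1.8 ]
62 0.0176 -0.05 0.08 None
62 0.0176 -0.05 0.14 [ 0.49  0.2   2.29  4.02  0.55 -2.13]
62 0.0176 -0.05 0.22 None
62 0.0176 -0.1 0.22 None
62 0.2 0 0.06 None
62 0.2 -0.05 0.08 None
62 0.2 -0.05 0.14 None
62 0.2 -0.05 0.22 [ 0.29 -0.01  2.2   3.72  0.15 -2.1 ]
62 0.2 -0.1 0.22 [ 0.35 -0.09  2.26  4.02  0.17 -2.37]
```

```bash
cat >> h.py <<'E'
T5=np.radians(45); N5=-.01-.072-.006; O5=[np.pi,-T5,RY]
E
python3 - <<'E'
from h import *
np.set_printoptions(precision=2,suppress=True)
st=lambda:ctrl.get_state()
for deg,yaw,n,z in((42,RY,-.146,.22),(55,.2,-.146,.22),(62,.2,-.146,.22),(55,.2,-.146,.14),(45,RY,N5-.04,.06),(45,RY,N5,.035)):
    th=np.radians(deg); q=ctrl.inverse_kinematics(tcp_for(n,z,th),[np.pi,-th,yaw]); print(deg,q)
    ctrl.move_joints(q)
print(st()["position"],st()["time_s"],st()["grip_width"])
x,z=N5,.035
exp={"slab_near":rs(x,0,z),"slab":rs(x+.08*np.cos(T5),0,z+.08*np.sin(T5)),"slab_far":rs(x+.16*np.cos(T5),0,z+.16*np.sin(T5))}
A=[]
for n in("top","side"):
    im=ctrl.get_image(n)
    for q in exp:
        for l in ctrl.landmark_of(n,q)[:1]: print(n,q,round(l["p"],2),np.round(l["location"],1),"expected",pix(im,exp[q]).round(1))
    A.append(im["image"][140:280,180:320] if n=="top" else im["image"][130:270,230:370])
cv2.imwrite("pics/b5.png",cv2.resize(np.hstack(A),None,fx=2.8,fy=2.8,interpolation=cv2.INTER_CUBIC))
E
```

```text
42 [ 0.36  0.08  1.88 -0.47  0.53  2.24]
55 [ 0.27 -0.    2.09 -0.56  0.11  2.16]
62 [ 0.29 -0.01  2.2   3.72  0.15 -2.1 ]
55 [ 0.27  0.14  2.22  3.45  0.19 -1.84]
45 [ 0.36  0.34  2.12  4.43  0.25 -2.61]
45 [ 0.33  0.42  2.07  4.27  0.24 -2.46]
[0.66 0.18 0.12] 22.3 0.05352840151195222
top slab_near 0.67 [243.4 258.6] expected [246.3 260.5]
top slab 0.68 [244.  231.7] expected [243.2 231. ]
top slab_far 0.94 [240.8 200.4] expected [239.9 199.2]
side slab_near 0.73 [306.8 218.7] expected [278.6 212.8]
side slab 0.83 [296.  192.9] expected [297.4 192.1]
side slab_far 0.88 [317.3 172.7] expected [316.8 170.9]
```

View pics/b5.png

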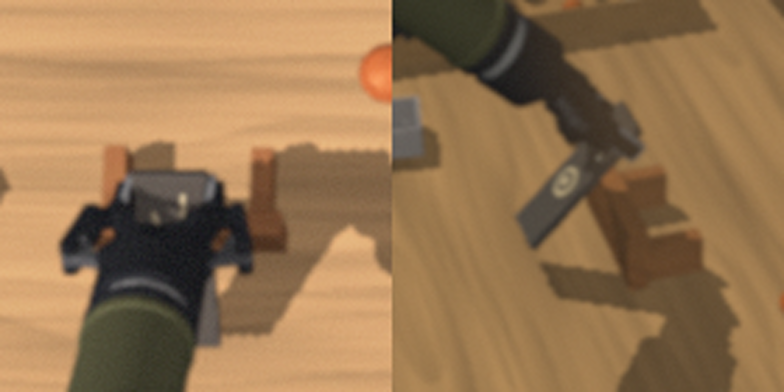

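The slab is in front of the rest at about 45°: lower end at side crop (530,230), upper end in the fingers beyond the board. It matches prediction to 1–3 px. The side network's slab_near (307,219) is a false report on the board. I lower by force.

Run:
```python
from h import *
np.set_printoptions(precision=2,suppress=True)
st=lambda:ctrl.get_state()
g=lambda x,z,v=.03: ctrl.move_linear(tcp_for(x,z,T5),vel=v)
g(N5,.010,.08); ctrl.hold(.2)
f0=np.array(st()["ft_force"]); print("base",f0)
z=.010
while z>-.010:
    z-=.001; g(N5,z); d=np.array(st()["ft_force"])-f0
    print(round(z,4),d)
    if np.linalg.norm(d)>4: break
f1=np.array(st()["ft_force"]); x=N5
while x<N5+.012:
    x+=.001; g(x,z); d=np.array(st()["ft_force"])-f1
    print("x",round(x-N5,4),d)
    if d[0]<-3 or np.linalg.norm(d)>8: break
print(st()["time_s"],st()["position"],x,z)
```

```text
base [-0.27  0.35 -1.65]
0.009 [ 1.7  -0.25 -0.29]
0.008 [-0.38  0.02 -0.24]
0.007 [-0.63 -1.09 -0.02]
0.006 [-0.08  0.11  0.18]
0.005 [ 0.41 -0.6   0.61]
0.004 [0.71 0.11 0.49]
0.003 [ 0.34 -0.2  -0.25]
0.002 [1.38 0.3  0.15]
0.001 [ 1.55 -1.23  2.84]
0.0 [ 3.21 -1.2   5.66]
x 0.001 [ 0.68 -0.53  0.75]
x 0.002 [-0.14  0.88  1.22]
x 0.003 [-1.53  0.87  1.1 ]
x 0.004 [-1.53 -0.03 -0.42]
x 0.005 [-3.78  1.04 -1.97]
27.1167 [0.66 0.18 0.09] -0.08299999999999999 0.0
```

Both contacts appear where expected. Release and back off along the fingers.

Run:
```python
from h import *
np.set_printoptions(precision=3,suppress=True)
ctrl.gripper_to(.085); ctrl.hold(.3)
f=ctrl.get_state(); print(f["grip_width"],f["ft_force"])
p=np.array(f["position"])
c,s=np.cos(RY),np.sin(RY); zt=np.array([np.sin(T5)*c,np.sin(T5)*s,-np.cos(T5)])
for L in(.12,.08,.05):
    try: ctrl.move_linear(p-L*zt,vel=.1); print("L",L); break
    except ctrl.IKError as e: print(L,e)
A=[]
for n in("top","side"):
    im=ctrl.get_image(n)
    for q,zz in(("slab_near",0),("slab",.0566),("slab_far",.113)):
        for l in ctrl.landmark_of(n,q)[:1]: print(n,q,round(l["p"],2),np.round(l["location"],1),onz(im,l["location"],zz)-np.array([*RS,0]))
    A.append(im["image"][140:280,180:320] if n=="top" else im["image"][130:270,230:370])
cv2.imwrite("pics/b6.png",cv2.resize(np.hstack(A),None,fx=2.8,fy=2.8,interpolation=cv2.INTER_CUBIC))
print(ctrl.get_state()["time_s"])
```

```text
0.08484243602258763 [ 0.427  0.743 -0.426]
0.12 the arm cannot follow that straight line within its joint ranges
L 0.08
top slab_near 0.58 [250.7 263.2] [-0.089 -0.007  0.   ]
top slab 0.88 [243.  231.8] [-0.026  0.005  0.057]
top slab_far 0.87 [244.1 202.1] [ 0.028 -0.003  0.113]
side slab_near 0.79 [278.4 222.8] [-0.09 -0.    0.  ]
side slab 0.77 [297.5 205.3] [-0.036 -0.013  0.057]
side slab_far 0.59 [321.4 180.4] [0.039 0.004 0.113]
29.1833
```

View pics/b6.png

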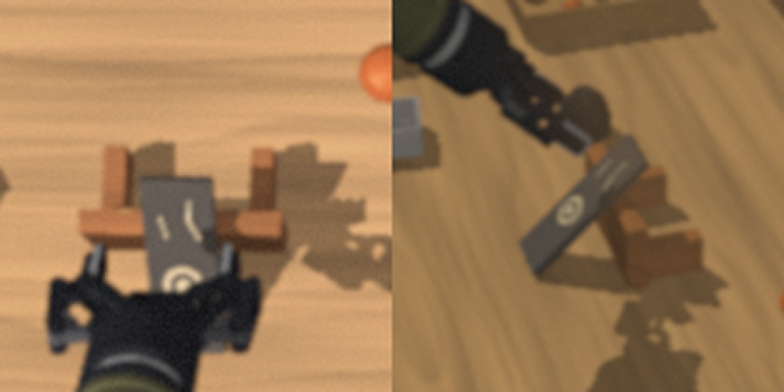

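The slab leans on the rest's upper edge at about 45°, fossil face up, with its lower end on the table at side crop (535,265). It is square to the board and the fingers are clear. I check that it stays put, then hand in.

Run:
```python
from h import *
a=ctrl.get_image("side")["image"][170:240,265:330].astype(float); ctrl.hold(1.0)
b=ctrl.get_image("side")["image"][170:240,265:330].astype(float); print(np.abs(a-b).mean(),np.abs(a-b).max())
print(ctrl.hand_in())
```

```text
1.0336263736263736 12.0
the job is handed in; nothing more can be done
None
```

The slab leans at about 45° against the front of the drying rest, fossil face up and lower end on the table; it did not move over a 1 s check, the gripper was clear, and the job is handed in (no verdict was returned).

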